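# Open the ratchet stop of a gift-box display rail

### The job

Make room for restocking the row of gift boxes: press the red release pad on the sliding stop and, keeping it pressed, push the stop back along its rail, away from the boxes, until it is fully home at the end; then let the pad spring up so that the stop is locked there. Only press and push with the fingertips: pick nothing up, and leave the gift boxes and everything else on the table where they stand.

Things in the scene. Friction and masses are not known exactly. Their poses are not given: they have to be found in the camera images.
- rail: Display rail fixed to the table: a wooden deck 360 long, 110 wide, 30 high, a toothed steel bar in the slot along its middle. Origin: centre of its underside. +x is the direction in which the stop is pushed back, away from the gift boxes; z up. At the -x end a dark end plate 75 high beside the boxes; at the +x end a dark end block 60 high, inner face at x = +158 (the home stop).
- pad_top (a point): Centre of the top face of the red release pad on the sliding black stop; moves with it; axes as the rail's. The pad is 38 along the rail by 44 across. Its top is 79 above the table when right up, 69 when fully pressed (still 4 proud of the black body around it). With the stop fully home this point is at x = +111, y = 0 in the rail's frame.
- stop_face (a point): Centre of the upright face, towards the boxes, of the sliding black stop: a plate 100 wide, 8 thick, top 87 above the table; this point lies 59 above the table and 45 (along the rail, towards the boxes) from the pad's centre. At the other end of the stop an upright lip, 64 wide, 8 thick, top also at 87, gives a fingertip something to push against. 76 clear between plate and lip.
- release (a joint): How far the red pad is pressed: 0 = up, 0.010 m = fully down. A spring lifts it when let go; 4 N to start, 7 N fully down. Its pawl is clear of the teeth from 0.0045 m on; pressed less, the pawl stops the stop from going back at the next tooth, at most 8 mm on. At the start the pad may stand up to 0.004 m low, its pawl riding on a tooth.
- jaw (a joint): How far the sliding stop is back along the rail: 0 = nearest the boxes, 0.130 m = fully home. With the pad held down it slides with 1 to 3 N; with the pad up it goes at most to the next tooth (8 mm) and then locks. At the start it is between 0 and 0.045 m.
- giftbox1: Cream gift box, 24 x 80 x 75 high, loose, standing on the rail's deck in the row (number 1 from the end plate), its top 105 above the table. Origin: centre of its underside. To be left alone.
- giftbox2: Dark red gift box, 24 x 80 x 75 high, loose, standing on the rail's deck in the row (number 2 from the end plate), its top 105 above the table. Origin: centre of its underside. To be left alone.
- giftbox3: Cream gift box, 24 x 80 x 75 high, loose, standing on the rail's deck in the row (number 3 from the end plate), its top 105 above the table. Origin: centre of its underside. To be left alone.
- sweet_jar: Amber glass sweet jar, 72 in diameter, 110 high, loose on the table. Origin: centre of its underside. To be left alone.
- cocoa_tin: Dark red tin, 64 in diameter, 100 high, loose on the table. Origin: centre of its underside. To be left alone.
- tasting_cup: White mug, 72 in diameter, 75 high, with a handle, loose on the table. Origin: centre of its underside. To be left alone.
- spare_box: Cream gift box lying on the table, 60 x 90 x 45 high, loose on the table. Origin: centre of its underside. To be left alone.
- truffle_tub: Clear tub with brown lid, 88 in diameter, 62 high, loose on the table. Origin: centre of its underside. To be left alone.

How it is judged:
On the way, in this order (a step that is already met when the one before it is completed fails the run):
1. the release pad is pressed down while the stop is still near the boxes (value of joint release above 0.005 m and value of joint jaw below 0.085 m), for 0.1 s.
2. the stop is pushed most of the way back with the pad held down (value of joint release above 0.004 m and value of joint jaw above 0.1 m), for 0.04 s.
At the end, for the whole second after the job is handed in: The stop is fully back (within 4 mm of its end stop) and at rest, the release pad has sprung up (within 3 mm), the row's gift boxes stand upright within 15 mm of where they were, and the other things are within 30 mm of where they were (value of joint jaw above 0.126 m and value of joint release below 0.003 m and velocity of joint jaw between -0.005 and 0.005 m/s and distance of each of giftbox1, giftbox2, giftbox3 from where it was at the start of the episode below 0.015 m and angle between each of giftbox1, giftbox2, giftbox3's own z axis and vertical below 0.2 rad and distance of each of sweet_jar, cocoa_tin, tasting_cup, spare_box, truffle_tub from where it was at the start of the episode below 0.03 m); the robot touches nothing.
It fails at once if a gift box of the row is moved, lifted or tipped (not (distance of giftbox1 from where it was at the start of the episode below 0.015 m) or not (distance of giftbox2 from where it was at the start of the episode below 0.015 m) or not (distance of giftbox3 from where it was at the start of the episode below 0.015 m) or not (angle between giftbox1's own z axis and vertical below 0.2 rad) or not (angle between giftbox2's own z axis and vertical below 0.2 rad) or not (angle between giftbox3's own z axis and vertical below 0.2 rad)).
It fails at once if another thing on the table is moved or lifted (not (distance of sweet_jar from where it was at the start of the episode below 0.03 m) or not (distance of cocoa_tin from where it was at the start of the episode below 0.03 m) or not (distance of tasting_cup from where it was at the start of the episode below 0.03 m) or not (distance of spare_box from where it was at the start of the episode below 0.03 m) or not (distance of truffle_tub from where it was at the start of the episode below 0.03 m)).
It also fails if it takes over 38 s, if anything falls off the work surface, if the arm or the gripper's body presses on something with over 40 N, if the wrist force passes 120 N, or if a joint passes its speed limit or range.

### The arm

A 7-joint arm with a two-finger parallel gripper is mounted at the origin on the work surface. World frame = base frame: x ahead of the robot, y to its left, z up, the work surface at z = 0. Lengths are in m, angles in rad, forces in N, time in s.
With the tool pointing down it reaches from about 0.4 to 0.85 m from the base axis. Payload 4.5 kg.
Tool frame: the origin (TCP) lies at the very end of the fingers, on their centre line; the grasp point (between the pads) lies 19 mm behind it (r.pinch_z is the distance from the TCP to the grasp point, in m); z points along the fingers, y is the line along which they close (so a half turn about z gives the same grasp; the last joint's range is limited). The gripper opens to 88 mm and grips with 3 to 60 N. Pads are 18 mm wide; open, the fingers measure 123 mm over their backs; the gripper's body (75 mm by 187 mm) begins 45 mm behind the grasp point.
Start: joints at [-1.265, 0.689, -0.195, 1.565, 0.157, 0.902, -0.215], TCP at [0.168, 0.602, 0.239] pointing down, gripper open.
Joint ranges: [-3.01, 3.01], [-0.46, 2.08], [-1.47, 1.51], [0.13, 2.56], [-1, 4.14], [0.04, 2.09], [-2.66, 2.66]. Speed limits (rad/s): [2.57, 2.57, 3.14, 3.14, 3.14, 3.14, 3.14].

### API

Orientations are given as a unit quaternion [x, y, z, w].
In Python, from plant import r, cams gives the robot as it stands.
- The arm moves only by the shell command python3 -m pendant 'ROWS' [FORCE]. ROWS is JSON, a list of rows, each a list of 3 entries, a list of its own where there are three numbers: the closure, from -1 (fully open) to 1 (shut), then the shift along the tool's x, y, z in mm, then the turn, a rotation vector about the tool's x, y, z in degrees. A call has 1 to 8 rows; each row shifts and turns the commanded pose from where the row before left it, along the tool's axes as they then stand; what a row does not reach is not made up. A row lasts 1/8 s, in which the tool goes at most 62.5 mm and 10.7 degrees, less where a joint would pass 70% of its speed; a pose out of reach is approached as far as the arm can. A call with a gripper value outside its range is refused whole. The fingers move at their own pace and stop on an object; FORCE is the grip in N (left out, the last holds). Time passes only in rows, so rows that do not move let the fingers close. It gives the time, the measured TCP pose, the force, the opening and the grip force at its end, in the units of the state.
- r.get_state(): the state, without advancing time (a new reading comes with each control period).
- cams.snapshot(name): name is "scene" or "top" or "wrist"; returns a dict with "img" (480x640x3 uint8, red, green, blue), "camera_matrix" (3x3 intrinsics, pixels), "camera_from_world" (4x4, takes a point from world to camera coordinates); the wrist camera has in their place "tool_from_camera" (4x4, takes a point from camera to tool coordinates, whose origin is the TCP and whose axes are the flange's). Camera axes: x right, y up, looking along -z (the intrinsics and any distortion apply to the point x, -y, -z); pixel columns grow to the right and rows downward; lengths in m; the calibration is good to about 2 mm. A picture is of the moment at which its call begins: read the wrist's pose just before it. There is no depth.
- r.finish_job(): hands the job in; it is judged then, once.
The state is a dict: "clock": time; "q": joint angles; "qd": joint speeds; "joint_torque": joint torques, N m; "tool_pos": TCP position; "eef_rot": TCP orientation; "contact_force": force on the tool from outside, world axes, zero at the start; "moment": the same for the moment, N m; "opening": opening from 0.0 (shut) to 1.0 (fully open); "finger_force": force on a finger pad.
Only numpy, scipy, OpenCV 4.12 (cv2) and the standard library are available. Lean on these libraries where they do the work, as an engineer would, in place of code of your own. Each camera call takes 0.05 s, during which the arm holds its last target. There are 200 camera calls.

## Working session

There is one attempt and no reset: what is moved stays moved. The work goes in short steps, Python scripts to look and compute and a shell command to move; the robot and the scene stay as the last step left them, time stands still between calls to the robot, and variables do not carry over. Pictures are saved under pics/ and viewed, at most 10 in all, crops included, and the job is handed in when it is done.

```bash
mkdir -p pics
python3 - <<'E'
from plant import r,cams
import cv2,numpy as np
s=r.get_state();print(s['clock'],s['tool_pos'],s['eef_rot'],s['opening'],s['contact_force'])
for n in("scene","top"):
    d=cams.snapshot(n);cv2.imwrite(f"pics/{n}0.png",d["img"][:,:,::-1]);np.savez(f"{n}0.npz",**d)
    print(n,np.round(d['camera_matrix'],1).tolist(),np.round(d['camera_from_world'],3).tolist(),[k for k in d])
E
```

```text
0.0 [0.16765067 0.60146559 0.23792521] [ 1.35403354e-01  9.90790163e-01 -8.84659825e-04 -5.20177953e-05] 0.9984713149535581 [-0.14472987 -0.24429817 -0.21221052]
scene [[488.5, 0.0, 322.0], [0.0, 488.5, 239.0], [0.0, 0.0, 1.0]] [[-0.878, 0.478, -0.017, 0.497], [-0.358, -0.635, 0.685, 0.13], [0.316, 0.607, 0.729, -1.342], [0.0, 0.0, 0.0, 1.0]] ['img', 'camera_matrix', 'camera_from_world']
top [[467.9, 0.0, 324.1], [0.0, 467.9, 234.5], [0.0, 0.0, 1.0]] [[-0.011, -1.0, 0.005, -0.002], [0.997, -0.01, 0.083, -0.565], [-0.083, 0.006, 0.997, -1.185], [0.0, 0.0, 0.0, 1.0]] ['img', 'camera_matrix', 'camera_from_world']
```

View pics/top0.png

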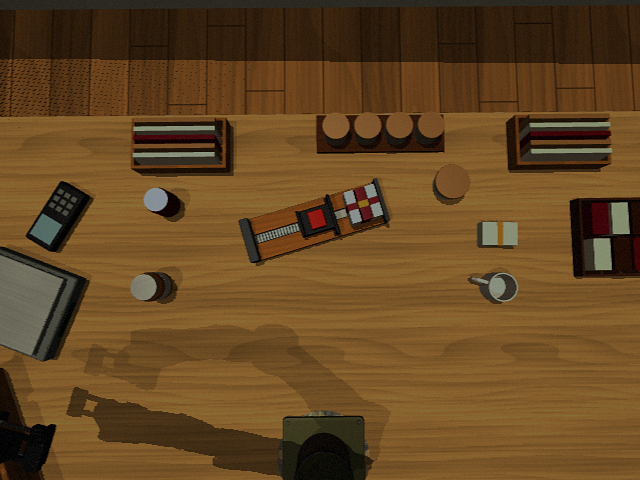

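View pics/scene0.png

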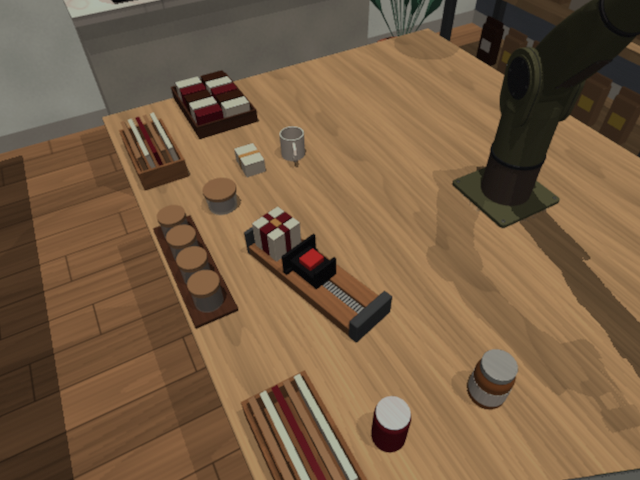

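The top view shows the red pad at about (317,219), the end block at (249,240) and the box row at (362,204), so the stop is pushed left in the image, which is world +y. The scene view shows the same layout. The pad is clear of clutter. Next I measure the pad and the rail direction.

```bash
cat > h.py <<'E'
import numpy as np,cv2
def ray(d,u,v):
    K=d['camera_matrix'];M=d['camera_from_world']
    c=np.array([(u-K[0,2])/K[0,0],-(v-K[1,2])/K[1,1],-1.]);R=M[:3,:3]
    return -R.T@M[:3,3],R.T@c
def plane(d,u,v,z):
    o,k=ray(d,u,v);return o+k*(z-o[2])/k[2]
def red(d,x0,x1,y0,y1):
    i=d['img'].astype(int);m=(i[...,0]>110)&(i[...,1]<60)&(i[...,2]<60)
    k=np.zeros_like(m);k[y0:y1,x0:x1]=1;m=(m&k).astype(np.uint8)
    c=max(cv2.findContours(m,0,2)[0],key=cv2.contourArea);return c
E
python3 - <<'E'
from h import *
t=dict(np.load('top0.npz'));s=dict(np.load('scene0.npz'))
L=[]
for d,b in((t,(295,335,200,240)),(s,(290,335,240,280))):
    c=red(d,*b);(u,v),wh,a=cv2.minAreaRect(c);print(u,v,wh,a,plane(d,u,v,.077));L.append(ray(d,u,v))
(o1,a),(o2,b)=L
x=np.linalg.lstsq(np.c_[a,-b],o2-o1,rcond=None)[0];print('tri',o1+a*x[0],o2+b*x[1])
i=t['img'].astype(int);m=(i.max(2)-i.min(2)<30)&(i.max(2)>75);m[:, :256]=0;m[:,300:]=0;m[:222]=0;m[248:]=0
v,u=np.nonzero(m);P=np.array([plane(t,p,q,.03)[:2] for p,q in zip(u,v)])
f=cv2.fitLine(P.astype(np.float32),1,0,.01,.01).ravel();print(len(u),f,np.degrees(np.arctan2(f[1],f[0])))
dk=i.max(2)<62;dk[:,:238]=0;dk[:,262:]=0;dk[:212]=0;dk[268:]=0
c=max(cv2.findContours(dk.astype(np.uint8),0,2)[0],key=cv2.contourArea);R=cv2.minAreaRect(c);print('block',R,plane(t,*R[0],.06))
im=np.hstack([cv2.resize(t['img'][170:270,230:400],None,fx=4.7,fy=4.7)[:, :, ::-1]]);cv2.imwrite('pics/c1.png',im)
E
```

```text
316.55047607421875 218.3348846435547 (16.66617774963379, 14.080047607421875) 73.3007583618164 [0.60057586 0.01049116 0.077     ]
310.9400329589844 257.4200134277344 (13.80000114440918, 19.399999618530273) 53.13010025024414 [0.60028023 0.01365695 0.077     ]
tri [0.60087508 0.01051623 0.07446092] [0.59925983 0.01151477 0.07428043]
280 [ 0.2689385  -0.96315736  0.5740454   0.09927192] -74.39888
block ((253.09432983398438, 239.33018493652344), (46.01578903198242, 18.6810359954834), 74.05460357666016) [0.55139873 0.1697046  0.06      ]
```

View pics/c1.png

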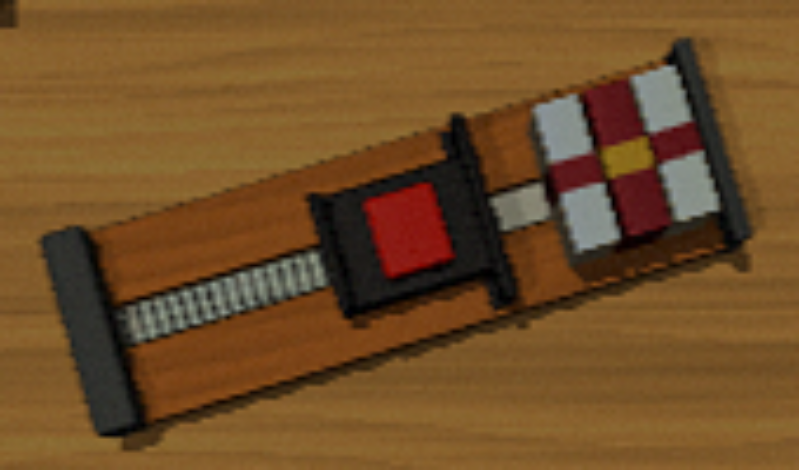

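The crop confirms the layout: pad, then lip on the left, then a free rail to the end block. The rail's +x is about (-0.27, 0.96) in world axes. I'll shut the fingers and turn the tool 31° so that tool y lies along the rail, then go over the pad.

```bash
python3 -m pendant '[[1,[0,0,0],[0,0,-10.4]],[1,[0,0,0],[0,0,-10.4]],[1,[0,0,0],[0,0,-10.4]],[1,[-21.5,-56.3,0],[0,0,0]],[1,[-21.5,-56.3,0],[0,0,0]],[1,[-21.5,-56.3,0],[0,0,0]],[1,[-21.5,-56.3,0],[0,0,0]],[1,[-21.5,-56.3,0],[0,0,0]]]' 20
python3 -m pendant '[[1,[-21.5,-56.3,0],[0,0,0]],[1,[-21.5,-56.3,0],[0,0,0]],[1,[-21.5,-56.3,0],[0,0,0]],[1,[-21.5,-56.3,0],[0,0,0]],[1,[-21.5,-56.3,0],[0,0,0]],[1,[-21.5,-56.3,0],[0,0,0]],[1,[-21.5,-56.3,0],[0,0,0]],[1,[0,0,0],[0,0,0]]]'
cat > look.py <<'E'
import sys
from plant import r,cams
from h import *
from scipy.spatial.transform import Rotation as Ro
s=r.get_state();d=cams.snapshot("wrist");T=np.eye(4);T[:3,:3]=Ro.from_quat(s['eef_rot']).as_matrix();T[:3,3]=s['tool_pos']
C=T@d['tool_from_camera'];d['camera_from_world']=np.linalg.inv(C)
cv2.imwrite(sys.argv[1],d['img'][:,:,::-1])
print(s['tool_pos'],T[:3,1],s['contact_force'],s['opening'])
c=red(d,0,640,0,480);(u,v),wh,a=cv2.minAreaRect(c);p=plane(d,u,v,.077);print(u,v,wh,a,p)
q=cv2.boxPoints(((u,v),wh,a));print([plane(d,*x,.077)[:2].round(4).tolist() for x in q])
print('pad in tool mm',T[:3,:3].T@(p-T[:3,3])*1e3)
E
python3 look.py pics/w1.png
```

```text
clock: 1.1
tool_pos: [0.3481, 0.3581, 0.2386]
eef_rot: [-0.136, 0.991, -0.0, -0.0]
contact_force: [1.2, -0.4, -0.3]
opening: 0.119
finger_force: 0.0
clock: 2.1
tool_pos: [0.6002, 0.0142, 0.2376]
eef_rot: [-0.131, 0.991, -0.002, -0.0]
contact_force: [-0.9, 1.0, -0.2]
opening: 0.011
finger_force: 0.0
[0.60024487 0.01418208 0.2375562 ] [-0.25949304  0.96573906 -0.00338101] [-0.92460424  1.02322793 -0.16300986] 0.011276992161106999
317.0 208.0 (22.0, 40.0) 90.0 [0.58744403 0.0083441  0.077     ]
[[0.5823, -0.0121], [0.5727, 0.0235], [0.5926, 0.0292], [0.6025, -0.0071]]
pad in tool mm [ 13.78692273  -1.77339966 160.57089734]
```

View pics/w1.png

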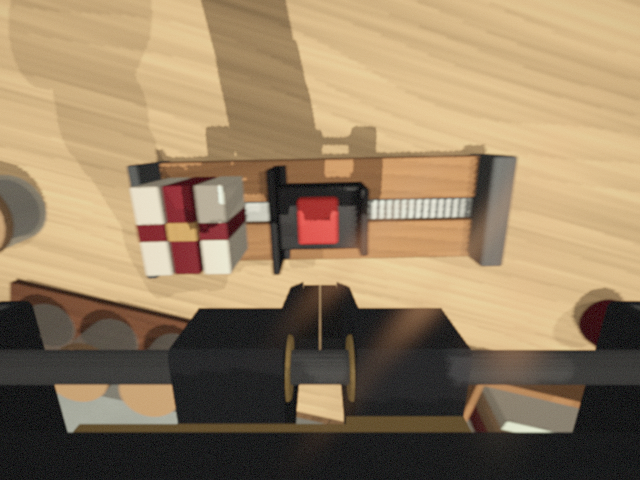

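The wrist view shows the full pad spanning columns 297–338 and rows 197–245, centre (317,221). The mask took only its lit half. The rail is parallel to tool y, and the pad is about 2.5 mm in x and -2 mm in y from the TCP. Now I go 10 mm toward the lip and descend.

```bash
python3 -m pendant '[[1,[2.5,8,30],[0,0,0]],[1,[0,0,45],[0,0,0]],[1,[0,0,45],[0,0,0]],[1,[0,0,15],[0,0,0]],[1,[0,0,0],[0,0,0]],[1,[0,0,0],[0,0,0]]]'
python3 look.py pics/w2.png
python3 - <<'E'
from plant import cams
import cv2
i=cams.snapshot("scene")['img'][180:360,220:420,::-1];cv2.imwrite('pics/s2.png',cv2.resize(i,None,fx=3,fy=3))
E
```

```text
clock: 2.9
tool_pos: [0.5948, 0.0287, 0.1054]
eef_rot: [-0.136, 0.991, 0.0, 0.001]
contact_force: [0.5, 0.3, -0.3]
opening: 0.005
finger_force: 0.0
[0.59476577 0.0287396  0.1053898 ] [-2.69765769e-01  9.62925973e-01 -1.67571199e-05] [ 0.52458131  0.30595824 -0.26612389] 0.004971901368986329
284.5 272.0 (72.0, 67.0) 90.0 [0.59670321 0.00966255 0.077     ]
[[0.5813, -0.0129], [0.5714, 0.0221], [0.6132, 0.0338], [0.6238, -0.0036]]
pad in tool mm [  3.3642243  -18.89196758  28.38034132]
```

View pics/s2.png

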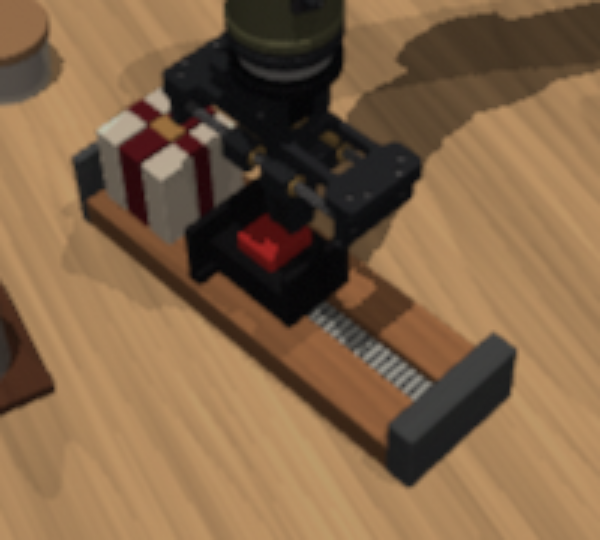

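View pics/w2.png

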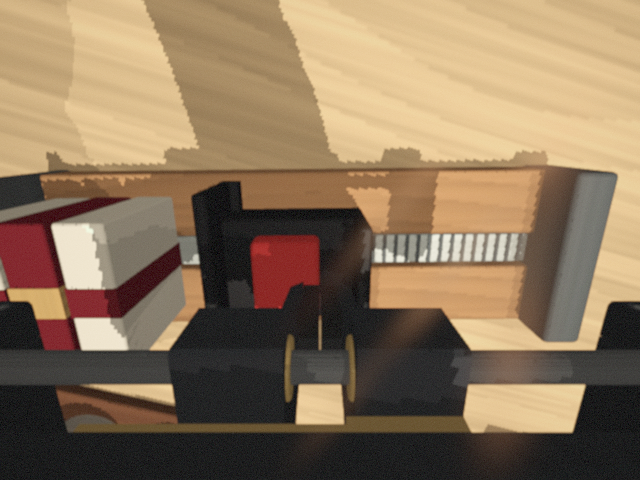

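Both views agree: the tip is above the stop, about 18 mm from the pad centre toward the lip, with the pad edges at columns 252 and 320. I move 8 mm back and start to press.

```bash
python3 -m pendant '[[1,[0,-8,10],[0,0,0]],[1,[0,0,15],[0,0,0]],[1,[0,0,5],[0,0,0]],[1,[0,0,0],[0,0,0]],[1,[0,0,0],[0,0,0]]]'; python3 -m pendant '[[1,[0,0,3],[0,0,0]],[1,[0,0,2],[0,0,0]],[1,[0,0,0],[0,0,0]]]'
```

```text
clock: 3.62
tool_pos: [0.5959, 0.0202, 0.074]
eef_rot: [-0.136, 0.991, -0.0, -0.0]
contact_force: [-0.3, -1.2, 5.2]
opening: 0.004
finger_force: 2.6
clock: 4.0
tool_pos: [0.5959, 0.0202, 0.0692]
eef_rot: [-0.136, 0.991, -0.0, 0.0]
contact_force: [-0.3, -1.6, 6.2]
opening: 0.005
finger_force: 3.3
```

The pad is down. One more millimetre to bottom it, then I slide slowly toward the lip.

```bash
python3 -m pendant '[[1,[0,0,1],[0,0,0]],[1,[0,0,0],[0,0,0]],[1,[0,6,0],[0,0,0]],[1,[0,6,0],[0,0,0]],[1,[0,6,0],[0,0,0]],[1,[0,6,0],[0,0,0]],[1,[0,0,0],[0,0,0]]]'
```

```text
clock: 4.88
tool_pos: [0.5889, 0.0444, 0.0689]
eef_rot: [-0.136, 0.991, 0.0, -0.0]
contact_force: [-2.7, -0.3, 12.3]
opening: 0.005
finger_force: 6.3
```

```bash
python3 -m pendant '[[1,[0,8,0],[0,0,0]],[1,[0,8,0],[0,0,0]],[1,[0,8,0],[0,0,0]],[1,[0,8,0],[0,0,0]],[1,[0,8,0],[0,0,0]],[1,[0,8,0],[0,0,0]],[1,[0,0,0],[0,0,0]]]'; python3 look.py pics/w3.png
```

```text
clock: 5.75
tool_pos: [0.5754, 0.0909, 0.0689]
eef_rot: [-0.137, 0.991, 0.0, -0.001]
contact_force: [-3.9, 0.5, 14.1]
opening: 0.006
finger_force: 6.8
[0.57535901 0.09088967 0.0688848 ] [-2.70755525e-01  9.62647975e-01  5.67760936e-04] [-3.91351449  0.52676488 14.05355947] 0.006382410906675974
299.84490966796875 282.7609558105469 (47.38810348510742, 77.35013580322266) 88.45184326171875 [0.56502463 0.07961662 0.077     ]
[[0.5593, 0.0603], [0.5492, 0.0926], [0.571, 0.0997], [0.5816, 0.066]]
pad in tool mm [13.00881324 -8.0492776  -8.10661917]
```

View pics/w3.png

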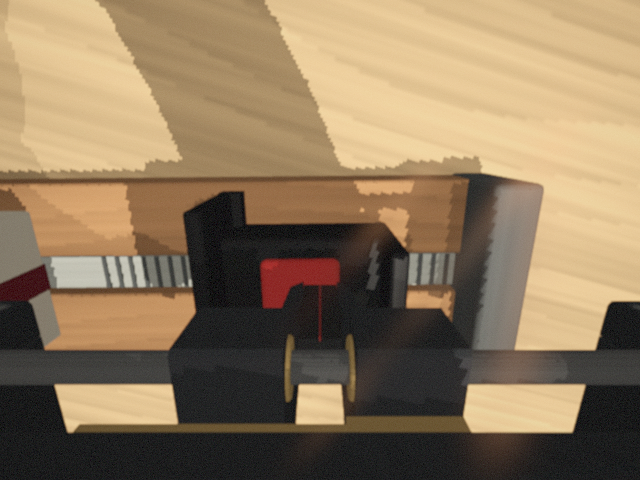

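The stop is travelling with the tip by friction: the pad still sits about 9 mm behind it and the end block is about 35 mm away. I push on.

```bash
python3 -m pendant '[[1,[0,8,0],[0,0,0]],[1,[0,8,0],[0,0,0]],[1,[0,8,0],[0,0,0]],[1,[0,5,0],[0,0,0]],[1,[0,3,0],[0,0,0]],[1,[0,0,0],[0,0,0]]]'; python3 -m pendant '[[1,[0,3,0],[0,0,0]],[1,[0,3,0],[0,0,0]],[1,[0,0,0],[0,0,0]]]';  python3 -m pendant '[[1,[0,3,0],[0,0,0]],[1,[0,2,0],[0,0,0]],[1,[0,0,0],[0,0,0]]]'
```

```text
clock: 6.55
tool_pos: [0.5667, 0.1208, 0.0689]
eef_rot: [-0.136, 0.991, -0.0, -0.001]
contact_force: [-4.1, -0.7, 14.6]
opening: 0.007
finger_force: 7.1
clock: 6.92
tool_pos: [0.565, 0.1264, 0.0689]
eef_rot: [-0.136, 0.991, -0.0, -0.001]
contact_force: [-3.1, -1.5, 15.2]
opening: 0.007
finger_force: 7.1
clock: 7.3
tool_pos: [0.5637, 0.131, 0.0689]
eef_rot: [-0.136, 0.991, -0.0, -0.001]
contact_force: [-4.2, -1.2, 14.7]
opening: 0.008
finger_force: 7.2
```

```bash
python3 -m pendant '[[1,[0,3,0],[0,0,0]],[1,[0,2,0],[0,0,0]],[1,[0,0,0],[0,0,0]]]'; python3 -m pendant '[[1,[0,2,0],[0,0,0]],[1,[0,2,0],[0,0,0]],[1,[0,0,0],[0,0,0]]]';  python3 look.py pics/w4.png
```

```text
clock: 7.68
tool_pos: [0.5629, 0.1337, 0.0689]
eef_rot: [-0.135, 0.991, -0.002, -0.001]
contact_force: [-2.6, -5.0, 13.7]
opening: 0.006
finger_force: 7.2
clock: 8.05
tool_pos: [0.5628, 0.1345, 0.0688]
eef_rot: [-0.134, 0.991, -0.004, -0.001]
contact_force: [-1.0, -9.4, 14.4]
opening: 0.002
finger_force: 7.0
[0.56283947 0.13447408 0.06882035] [-0.26611546  0.96391302 -0.00736522] [-1.02512332 -9.36638407 14.35786318] 0.002121962880018288
297.5 283.0 (48.0, 77.0) 90.0 [0.55284597 0.12234576 0.077     ]
[[0.5464, 0.1033], [0.5373, 0.1357], [0.5596, 0.1422], [0.5692, 0.1083]]
pad in tool mm [12.87843241 -9.09145885 -8.08479944]
```

View pics/w4.png

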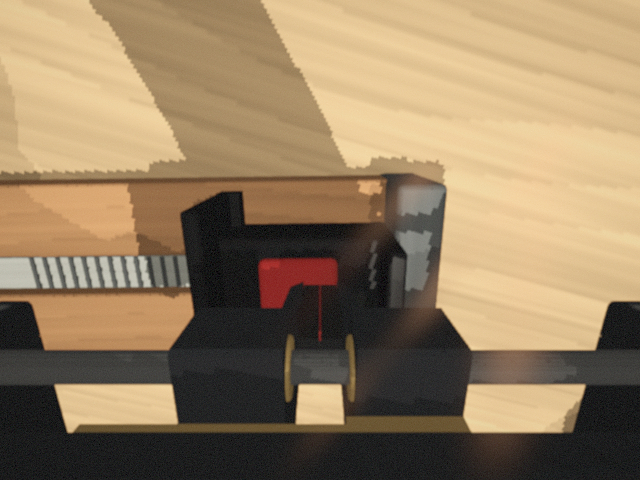

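The stop is against the end block, with the tip stalled at 9 N. I lift straight up.

```bash
python3 -m pendant '[[1,[0,0,-6],[0,0,0]],[1,[0,0,-10],[0,0,0]],[1,[0,0,-40],[0,0,0]],[1,[0,0,-50],[0,0,0]],[1,[0,0,-50],[0,0,0]],[1,[0,0,0],[0,0,0]],[1,[0,0,0],[0,0,0]]]'; python3 look.py pics/w5.png
```

```text
clock: 8.98
tool_pos: [0.5615, 0.1399, 0.2231]
eef_rot: [-0.136, 0.991, 0.0, -0.001]
contact_force: [-0.1, -0.4, 0.2]
opening: 0.007
finger_force: 0.0
[0.56153112 0.13993736 0.22309266] [-2.70179701e-01  9.62809820e-01  4.24653861e-04] [-0.06362383 -0.35123465  0.17156086] 0.0073645800349681255
21.0 265.0 (37.88890075683594, 25.960914611816406) 74.74488067626953 [ 0.67276899 -0.11757629  0.077     ]
[[0.6621, -0.1334], [0.649, -0.1114], [0.6838, -0.1013], [0.6975, -0.124]]
pad in tool mm [ -37.74082766 -278.05291762  145.91918765]
```

View pics/w5.png

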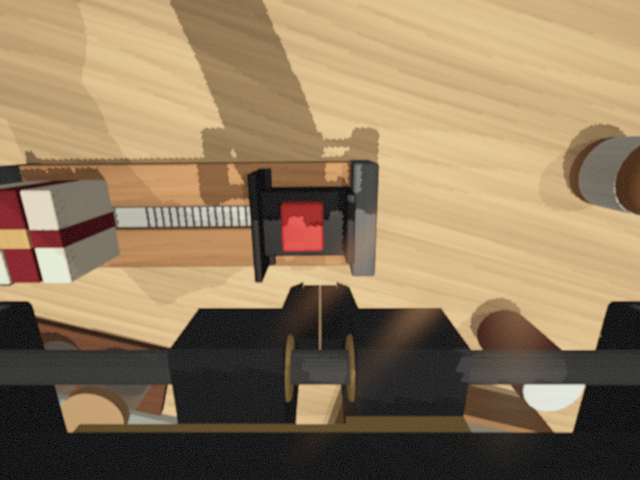

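The stop's lip is flush with the end block at columns 348–352, the pad at (302,226) is free, and the boxes still stand. I hand it in.

```bash
python3 -c "
from plant import r
print(r.finish_job())"
```

```text
the job is handed in; nothing more can be done
None
```

I pressed the release pad, pushed the stop back until it stalled against the end block, and lifted off so the pad could spring up; I handed the job in at about 9 s, but no verdict came back, so I judged "home" from the stall force and the last picture.

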